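# Lock the loudspeaker into its test nest with the two-stage bolt lever

### The job

Without picking anything up, push the loudspeaker in the open test nest with the fingertips until it is fully home against the stop. Then push the red bolt lever along its slot, past its first detent and on to its second stop, so that the bolt stays shot behind the loudspeaker. Leave the small parts beside the nest alone and do not lift or tip the loudspeaker.

Things in the scene. Friction and masses are not known exactly. Their poses are not given: they have to be found in the camera images.
- nest: Aluminium fixture plate fixed to the bench, 190 x 243 x 8 mm, origin at bench height. +x: the way the loudspeaker is pushed in; +y: the way the lever is pushed. It spans x -100..90, y -175..68 mm. Grey guide rails, inner faces at y = -41 and 41, 24 mm high over the bench (bridges 28), run from x -98 to 75; the grey stop bar across x 64..82 is 38 mm high. Yaw varies +-0.35 rad
- housing_top (a point): Middle of the top of the dark bolt housing, 25 mm over the bench, at (-20.5, -112.5, 25) mm in the nest's frame, axes as the nest's. The housing spans x -44..3, y -172..-53 mm in the nest's frame; in its top runs the slot, along y, in which the lever travels. A brass plunger barrel juts from its -x side to x = -60 mm at y = -75 mm
- nest_home (a point): Where the centre of the loudspeaker's underside lies when it is fully home: at (30, 0, 8) mm in the nest's frame, on top of the plate; axes as the nest's.
- speaker: Black loudspeaker driver lying face down on the plate between the rails, 45 to 75 mm short of home: square flange 78 x 78 x 3 mm, above it a round body of radius 34 mm to height 22 and 32 mm to height 37; 45 mm high in all, 0.15 to 0.27 kg. Origin: centre of its underside, z up. It slides on the plate; while not home it blocks the bolt.
- lever (a joint): Travel of lever and bolt along the nest's +y, m: 0 open (start), 0.043 first detent, 0.090 second stop (hard end). A return spring (1.5 N at 0, 3.8 N at the end) pushes it back. A spring plunger must be overcome at 0.029 to 0.036 and at 0.073 to 0.080, with about 10 to 12 N in all. Beyond 0.084 it stays, settling near 0.086; let go between, it springs back to the first detent.
- lever_grip (a point): Middle of the red lever knob standing upright out of the slot: 20 (nest x) x 16 (nest y) mm, from 36 to 70 mm over the bench, rounded; this point is 53 mm over the bench. Axes as the nest's. At travel q (m) it lies at (-18.5, -150 + 1000 q, 53) mm in the nest's frame; push on its -y side.
- spacer_1: White plastic spacer standing upright on the bench beside the nest's -y edge, 16 x 18 x 30 mm, origin at the centre of its underside; a bystander.
- spacer_2: A second spacer like spacer_1, same side; a bystander.
- masking_tape: Flat cream roll of masking tape, 94 mm across, 15 mm high, lying on the bench beside the nest's +y edge, origin at the centre of its underside; a bystander.
Mind the look-alikes: they are no part of the job. Leave any green look-alike of the speaker alone.

How it is judged (in metres and radians):
On the way, in this order (a step that is already met when the one before it is completed fails the run):
1. the loudspeaker is fully home while the bolt is still open (x of speaker in the frame of nest_home between -0.004 and 0.005 m and horizontal distance between speaker and nest_home below 0.007 m and z of speaker in the frame of nest_home below 0.004 m and angle between speaker's own z axis and vertical below 0.08 rad and value of joint lever below 0.03 m), for 0.2 s.
2. the lever is past its first detent and at its second stop (value of joint lever above 0.084 m), for 0.2 s.
At the end, for the whole second after the job is handed in: The loudspeaker lies flat in the nest within 4 mm of fully home (7 mm in all horizontally), at rest, and the lever stays at its second stop (travel over 0.084 of 0.090 m) (x of speaker in the frame of nest_home between -0.004 and 0.005 m and horizontal distance between speaker and nest_home below 0.007 m and z of speaker in the frame of nest_home below 0.004 m and angle between speaker's own z axis and vertical below 0.08 rad and value of joint lever above 0.084 m and linear speed of speaker below 0.01 m/s); the robot touches nothing.
It fails at once if the loudspeaker is lifted or tipped (height (world z) of speaker above 0.018 m or angle between speaker's own z axis and vertical above 0.2 rad).
It fails at once if a part beside the nest is knocked over or shifted by more than 20 mm (distance of any of spacer_1, spacer_2, masking_tape from where it was at the start of the episode above 0.02 m or angle between any of spacer_1, spacer_2's own z axis and vertical above 0.5 rad).
It also fails if it takes over 48 s, if anything falls off the work surface, if the arm or the gripper's body presses on something with over 40 N, if the wrist force passes 120 N, or if a joint passes its speed limit or range.

### The arm

A 7-joint arm with a two-finger parallel gripper is mounted at the origin on a cart in front of the work surface, level with it; the furniture and walls round the work are solid. World frame = base frame: x ahead of the robot, y to its left, z up, the work surface at z = 0. Lengths are in m, angles in degrees, forces in N, time in s.
With the tool pointing down it reaches from about 0.425 to 0.925 m from the base axis. Payload 6.8 kg.
Tool frame: the origin (TCP) lies midway between the tips of the shut fingers; the grasp point (between the pads) lies 19 mm behind it; z points along the fingers, x is the direction in which the jaws open and shut, and the axes are right-handed (so a half turn about z gives the same grasp; the last joint's range is limited). The gripper opens to 88 mm and grips with 3 to 60 N. Pads are 20 mm wide; open, the fingers measure 115 mm over their backs; the gripper's body (75 mm by 178 mm) begins 61 mm behind the grasp point.
Start: joints at [65.483, 27.33, 1.283, 89.118, -0.659, 63.558, -4.761], TCP at [0.212, -0.641, 0.223] pointing down, gripper open.
Joint ranges: [-169.35, 169.35], [-19.33, 120.38], [-80.79, 83.38], [13.8, 139.57], [-78.32, 258.32], [9.67, 109.79], [-169.56, 169.56]. Speed limits (degrees/s): [136.94, 136.94, 180, 180, 180, 180, 180].

### API

Orientations are given as [roll, pitch, yaw] about the fixed x, y, z axes, in that order (R = Rz(yaw) Ry(pitch) Rx(roll)).
In Python, from cell import robot gives the robot as it stands.
- The arm moves only by the shell command python3 -m jog 'ROWS'. ROWS is JSON, a list of rows, each an object of numbers: "fingers": the opening in per cent of the stroke, from 0 (shut) to 100 (fully open); "x", "y", "z": the shift along the tool's x, y, z in cm; "rx", "ry", "rz": the turn, a rotation vector about the tool's x, y, z in rad. A call has 1 to 12 rows; each row is the pose to reach, as a shift and turn from the pose measured when the call began, along the tool's axes at that moment; what a row does not reach only later rows make up. A row lasts 1/8 s, in which the tool goes at most 62.5 mm and 10.7 degrees, less where a joint would pass 70% of its speed; a pose out of reach is approached as far as the arm can. A call with a gripper value outside its range is refused whole. The fingers move at their own pace and stop on an object; the grip force is fixed at half the most. Time passes only in rows, so rows that repeat a pose let the fingers close. It gives the time, the measured TCP pose, the force and the opening at its end, in the units of the state.
- robot.get_obs(): the state, without advancing time (a new reading comes with each control period).
- robot.read_camera(name): name is "scene" or "top" or "wrist"; returns the picture (400x640x3 uint8, red, green, blue); there is no depth.
- robot.get_calibration(name): a dict with "fov_y" (degrees; the focal length in pixels is half the picture's height over the tangent of half this angle, whatever the lens; pixels are square), "cx", "cy" (the principal point, pixels), "position" and "rotation" of the camera in the world; the wrist camera has in their place "hand_eye" (4x4, takes a point from camera to tool coordinates, whose origin is the TCP and whose axes are the tool frame's). Camera axes: x right, y up, looking along -z (the intrinsics and any distortion apply to the point x, -y, -z); pixel columns grow to the right and rows downward; lengths in m; the calibration is good to about 2 mm. The wrist camera is an equidistant fisheye: a pixel r from the principal point sees the ray r / f radians off the axis. A picture is of the moment at which its call begins: read the wrist's pose just before it. get_calibration takes no time and is no camera call.
- robot.close_job(): hands the job in, once; it reports no verdict.
The state is a dict: "clock": time; "qpos": joint angles; "qd": joint speeds; "effort": joint torques, N m; "position": TCP position; "eef_rot": TCP orientation; "contact_force": force on the tool from outside, world axes, zero at the start; "torque": the same for the moment, N m; "finger_gap": opening from 0.0 (shut) to 1.0 (fully open).
Only numpy, scipy, OpenCV 4.12 (cv2) and the standard library are available. Lean on these libraries where they do the work, as an engineer would, in place of code of your own. Each camera call takes 0.05 s, during which the arm holds its last target. There are 200 camera calls.

## Working session

There is one attempt and no reset: what is moved stays moved. The work goes in short steps, Python scripts to look and compute and a shell command to move; the robot and the scene stay as the last step left them, time stands still between calls to the robot, and variables do not carry over. Pictures are saved under pics/ and viewed, about 8 in all and at most 12, crops included, and the job is handed in when it is done.

```bash
mkdir -p pics; ls
python3 - <<'E'
from cell import robot
import cv2
o=robot.get_obs();print(o)
for n in("scene","top"):
    cv2.imwrite(f"pics/{n}0.png",robot.read_camera(n)[:,:,::-1]);print(robot.get_calibration(n))
print(robot.get_calibration("wrist"))
E
```

```text
pics
{'clock': 0.0, 'qpos': array([65.48227768, 27.37336562,  1.28175548, 89.17688309, -0.65918747,
       63.55764923, -4.76201371]), 'qd': array([-0.04178946,  0.03659501,  0.05660309,  0.03593354,  0.0753167 ,
        0.05690491,  0.00629152]), 'effort': array([-5.34750034e-04, -5.82850707e+01,  1.53448239e+00, -2.72605544e+01,
       -5.44163492e-02,  1.70011993e-02,  9.92978926e-05]), 'position': array([ 0.2119975 , -0.64022313,  0.22172129]), 'eef_rot': array([ 1.79992064e+02,  1.00217261e-01, -7.16771542e+01]), 'contact_force': array([-0.54239388,  0.29846232, -0.07377745]), 'torque': array([-0.02064406, -0.03126045, -0.02321908]), 'finger_gap': 1.0023059807900176}
{'fov_y': 44.171846319164814, 'cx': 319.2661753125183, 'cy': 204.58674903124034, 'position': array([-0.13441972,  0.6130678 ,  0.60223924]), 'rotation': array([  56.70409573,   -0.25322634, -117.17239095])}
{'fov_y': 43.101448943423875, 'cx': 328.24759161599627, 'cy': 200.94789284161936, 'position': array([0.36547941, 0.22284011, 1.06105901]), 'rotation': array([ 1.31166114e+01, -5.82452818e-02, -8.89812506e+01])}
{'fov_y': 65.70646984690485, 'cx': 319.397476671251, 'cy': 194.32086778144287, 'hand_eye': array([[ 9.99999445e-01,  8.78491680e-04,  5.81198465e-04,
        -1.85065397e-04],
       [ 9.94485119e-04, -9.69258892e-01, -2.46041076e-01,
        -6.62165591e-02],
       [ 3.47186742e-04,  2.46041517e-01, -9.69259228e-01,
        -1.62061214e-01],
       [ 0.00000000e+00,  0.00000000e+00,  0.00000000e+00,
         1.00000000e+00]])}
```

View pics/top0.png

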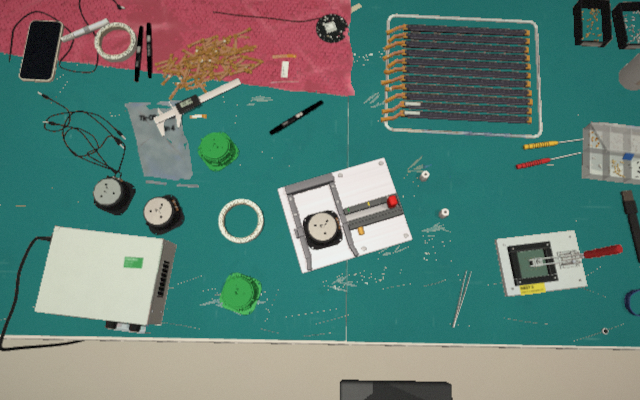

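View pics/scene0.png

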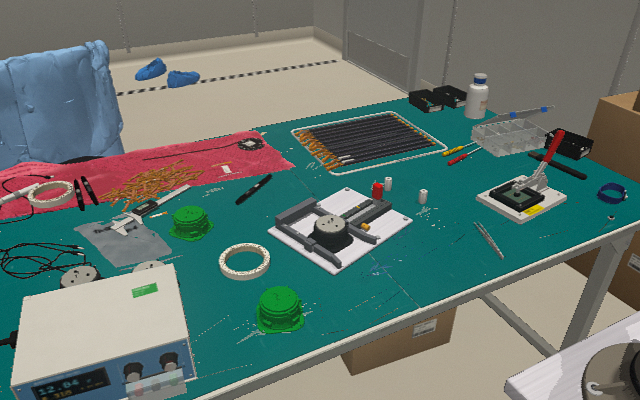

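Top view: the nest's white plate is around (345,213). The stop bar is at (308,184), the black speaker between the rails at (322,229), and the red knob at (392,201). The spacers are at (425,175) and (445,212), the tape at (241,221). The green look-alikes at (217,150) and (240,293) and the loose speakers at (113,195) and (162,213) are no part of the job. Next I'll measure and confirm in a crop.

```bash
cat > h.py <<'E'
import numpy as np, cv2
from scipy.spatial.transform import Rotation as R
from cell import robot
def cam(n):
    c=robot.get_calibration(n); f=200/np.tan(np.radians(c["fov_y"]/2))
    return c,f
def ray(n,uv,z,pose=None):
    c,f=cam(n); d=np.array([uv[0]-c["cx"],uv[1]-c["cy"]])
    if n=="wrist":
        r=np.hypot(*d); t=r/f; v=np.r_[d/max(r,1e-9)*np.sin(t),np.cos(t)]*[1,-1,-1]
        Rt=R.from_euler("xyz",pose[1],degrees=True).as_matrix(); H=c["hand_eye"]
        p=pose[0]+Rt@H[:3,3]; v=Rt@H[:3,:3]@v
    else:
        p=np.array(c["position"]); v=R.from_euler("xyz",c["rotation"],degrees=True).as_matrix()@np.array([d[0]/f,-d[1]/f,-1])
    return p+v*(z-p[2])/v[2]
def cen(m):
    n,l,s,c=cv2.connectedComponentsWithStats(m.astype(np.uint8)); return [(s[i,4],c[i].round(1),s[i,:4]) for i in np.argsort(-s[1:,4])[:4]+1]
E
python3 - <<'E'
from h import *
im=cv2.imread("pics/top0.png")
x0,y0,w,h=260,140,200,150
cv2.imwrite("pics/topc.png",cv2.resize(im[y0:y0+h,x0:x0+w],None,fx=4,fy=4,interpolation=cv2.INTER_CUBIC))
b,g,r=[im[...,i].astype(int) for i in range(3)]
roi=np.zeros(b.shape,bool);roi[140:290,260:460]=1
red=(r>120)&(g<70)&(b<70)&roi
for a in cen(red):print("red",a,ray("top",a[1],.06))
hsv=cv2.cvtColor(im,cv2.COLOR_BGR2HSV)
plate=~((hsv[...,0]>75)&(hsv[...,0]<95)&(hsv[...,1]>150))&roi
plate=cv2.morphologyEx(plate.astype(np.uint8),cv2.MORPH_OPEN,np.ones((5,5)))
n,l,s,c=cv2.connectedComponentsWithStats(plate);k=1+np.argmax(s[1:,4])
cn=max(cv2.findContours((l==k).astype(np.uint8),0,1)[0],key=cv2.contourArea)
bx=cv2.boxPoints(cv2.minAreaRect(cn));print(s[k])
P=np.array([ray("top",p,.008)[:2] for p in bx]);print(bx,P,P.mean(0),np.linalg.norm(np.diff(P,axis=0),axis=1))
for a in cen((hsv[...,1]<60)&(hsv[...,2]>130)&roi):print("white",a,ray("top",a[1],.0))
E
```

```text
red (np.int32(75), array([392.4, 200.1]), array([388, 195,  10,  11], dtype=int32)) [0.60283535 0.09574327 0.06      ]
[  277   158   135   116 10336]
[[275.45544 187.74838]
 [387.68793 154.73883]
 [413.18158 241.41718]
 [300.9491  274.42673]] [[0.6379001  0.34002712]
 [0.71667625 0.09830679]
 [0.52694222 0.04655024]
 [0.45403078 0.27973012]] [0.58388734 0.19115356] [0.25423297 0.19666658 0.24431319]
white (np.int32(8022), array([342.8, 214.2]), array([277, 157, 136, 117], dtype=int32)) [0.58416799 0.1945264  0.        ]
white (np.int32(62), array([424.4, 173.9]), array([417, 170,  13,   9], dtype=int32)) [0.67697907 0.01775908 0.        ]
white (np.int32(58), array([444.5, 211.9]), array([441, 208,   8,   9], dtype=int32)) [ 0.59311069 -0.02313745  0.        ]
white (np.int32(52), array([260.8, 219.5]), array([260, 209,   3,  22], dtype=int32)) [0.56948559 0.36926848 0.        ]
```

View pics/topc.png

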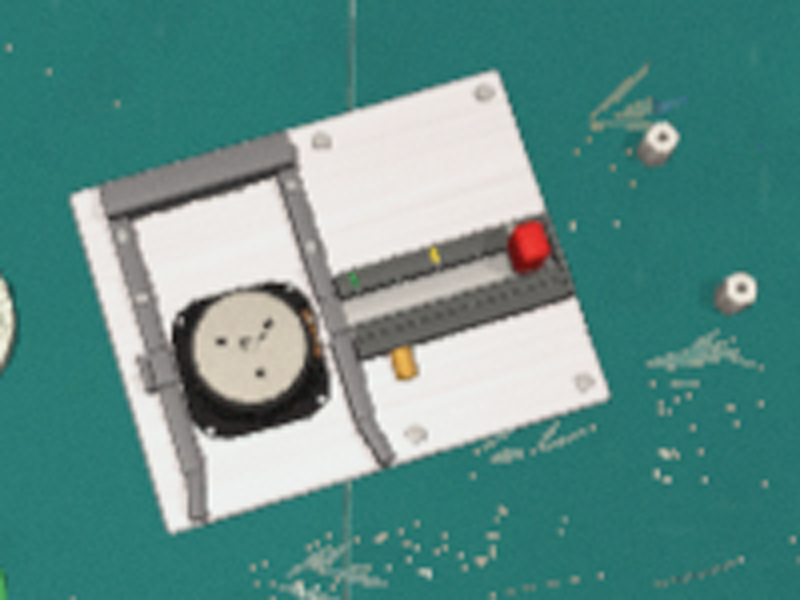

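```bash
cat >> h.py <<'E'
def fit(L,W):
    L=np.array(L);W=np.array(W);l=(L-L.mean(0))@[1,1j];w=(W-W.mean(0))@[1,1j]
    a=np.angle((w*l.conj()).sum());c,s=np.cos(a),np.sin(a);M=np.array([[c,-s],[s,c]])
    t=W.mean(0)-M@L.mean(0);return a,M,t,(L@M.T+t-W)
def goto(N,a,M,t,yaw_off=-90):
    """nest xyz -> tool shift in cm from present pose, and rz"""
    o=robot.get_obs();Rt=R.from_euler("xyz",o["eef_rot"],degrees=True)
    G=R.from_euler("xyz",[180,0,np.degrees(a)+yaw_off],degrees=True)
    for n in N:
        w=np.r_[M@np.array(n[:2])+t,n[2]]
        print(n,"world",w.round(4),"shift",(100*Rt.inv().apply(w-o["position"])).round(2),"rot",(Rt.inv()*G).as_rotvec().round(3))
E
python3 - <<'E'
from h import *
px=[(278,188.75),(384.25,157.5),(412,240),(302.5,273)]
L=np.array([(90,68),(90,-175),(-100,-175),(-100,68)])/1000
W=[ray("top",p,.008)[:2] for p in px]
a,M,t,res=fit(L,W);print(np.degrees(a),t,res*1000)
np.savez("nest.npz",a=a,M=M,t=t)
for n,p,z in(("spk",(323,227),.053),("knob",(393.2,200.5),.07),("sp1",(424.8,175),.015),("sp2",(444.5,212.5),.015)):
    print(n,(M.T@(ray("top",p,z)[:2]-t))*1000)
goto([(-130,0,.15)and(-.13,0,.15),(-.05,-.2,.15)],a,M,t)
E
```

```text
17.828912332159675 [0.5716086  0.24393877] [[ 0.6879741   1.75541316]
 [ 0.64047508 -0.95454913]
 [ 0.09569642 -2.24265986]
 [-1.42414559  1.44179584]]
spk [-26.78750375  -0.11466283]
knob [ -18.7637436  -149.98278686]
sp1 [  25.18664487 -243.48193897]
sp2 [ -64.52035508 -256.09907441]
(-0.13, 0, 0.15) world [0.4479 0.2041 0.15  ] shift [-72.74 -48.93   7.29] rot [0.    0.002 0.009]
(-0.05, -0.2, 0.15) world [0.5852 0.0382 0.15  ] shift [-52.67 -56.76   7.26] rot [0.    0.002 0.009]
```

Knob and plate fit agree to 1 mm; the speaker sits at nest x ≈ -27 mm, 57 mm short. Moving to above the start of the push.

```bash
python3 -m jog '[{"fingers":0,"x":-10,"y":-22,"z":0},{"fingers":0,"x":-10,"y":-22,"z":0},{"fingers":0,"x":-10,"y":-22,"z":0},{"fingers":0,"x":-10,"y":-22,"z":0},{"fingers":0,"x":-20,"y":-45,"z":0},{"fingers":0,"x":-20,"y":-45,"z":0},{"fingers":0,"x":-20,"y":-45,"z":0},{"fingers":0,"x":-20,"y":-45,"z":0},{"fingers":0,"x":-20,"y":-45,"z":0}]'
python3 - <<'E'
from h import *
d=np.load("nest.npz");goto([(-.13,0,.13),(-.11,0,.13)],d["a"],d["M"],d["t"])
E
```

```text
(-0.13, 0, 0.13) world [0.4479 0.2041 0.13  ] shift [-72.73 -48.93   9.29] rot [0.    0.002 0.009]
(-0.11, 0, 0.13) world [0.4669 0.2103 0.13  ] shift [-72.72 -50.93   9.29] rot [0.    0.002 0.009]invalid input
```

```bash
python3 -m jog '[{"fingers":0,"x":-10,"y":-22,"z":0,"rx":0,"ry":0,"rz":0},{"fingers":0,"x":-10,"y":-22,"z":0,"rx":0,"ry":0,"rz":0},{"fingers":0,"x":-10,"y":-22,"z":0,"rx":0,"ry":0,"rz":0},{"fingers":0,"x":-10,"y":-22,"z":0,"rx":0,"ry":0,"rz":0},{"fingers":0,"x":-20,"y":-45,"z":0,"rx":0,"ry":0,"rz":0},{"fingers":0,"x":-20,"y":-45,"z":0,"rx":0,"ry":0,"rz":0},{"fingers":0,"x":-20,"y":-45,"z":0,"rx":0,"ry":0,"rz":0},{"fingers":0,"x":-20,"y":-45,"z":0,"rx":0,"ry":0,"rz":0}]'
python3 - <<'E'
from h import *
d=np.load("nest.npz");goto([(-.13,0,.13),(-.11,0,.13)],d["a"],d["M"],d["t"])
E
```

```text
clock: 1.1
position: [0.5768, -0.308, 0.2218]
eef_rot: [180.0, 0.1, -71.7]
contact_force: [0.6, -1.2, 0.1]
finger_gap: 0.128
(-0.13, 0, 0.13) world [0.4479 0.2041 0.13  ] shift [-52.65  -3.86   9.27] rot [0.001 0.002 0.008]
(-0.11, 0, 0.13) world [0.4669 0.2103 0.13  ] shift [-52.64  -5.86   9.27] rot [0.001 0.002 0.008]
```

```bash
python3 -m jog '[{"fingers":0,"x":-52.6,"y":-5.9,"z":3,"rx":0,"ry":0,"rz":0.008},{"fingers":0,"x":-52.6,"y":-5.9,"z":3,"rx":0,"ry":0,"rz":0.008},{"fingers":0,"x":-52.6,"y":-5.9,"z":3,"rx":0,"ry":0,"rz":0.008},{"fingers":0,"x":-52.6,"y":-5.9,"z":3,"rx":0,"ry":0,"rz":0.008},{"fingers":0,"x":-52.6,"y":-5.9,"z":3,"rx":0,"ry":0,"rz":0.008},{"fingers":0,"x":-52.6,"y":-5.9,"z":3,"rx":0,"ry":0,"rz":0.008},{"fingers":0,"x":-52.6,"y":-5.9,"z":3,"rx":0,"ry":0,"rz":0.008},{"fingers":0,"x":-52.6,"y":-5.9,"z":3,"rx":0,"ry":0,"rz":0.008},{"fingers":0,"x":-52.6,"y":-5.9,"z":3,"rx":0,"ry":0,"rz":0.008},{"fingers":0,"x":-52.6,"y":-5.9,"z":9.3,"rx":0,"ry":0,"rz":0.008},{"fingers":0,"x":-52.6,"y":-5.9,"z":9.3,"rx":0,"ry":0,"rz":0.008}]'
python3 - <<'E'
from h import *
d=np.load("nest.npz");goto([(-.11,0,.018),(-.08,0,.018)],d["a"],d["M"],d["t"])
cv2.imwrite("pics/w1.png",robot.read_camera("wrist")[:,:,::-1])
E
```

```text
clock: 2.48
position: [0.464, 0.2084, 0.1262]
eef_rot: [179.4, 0.0, -72.1]
contact_force: [0.5, -0.4, 0.2]
finger_gap: 0.007
(-0.11, 0, 0.018) world [0.4669 0.2103 0.018 ] shift [-0.08 -0.44 10.82] rot [0.01  0.    0.001]
(-0.08, 0, 0.018) world [0.4955 0.2194 0.018 ] shift [-0.08 -3.44 10.79] rot [0.01  0.    0.001]
```

View pics/w1.png

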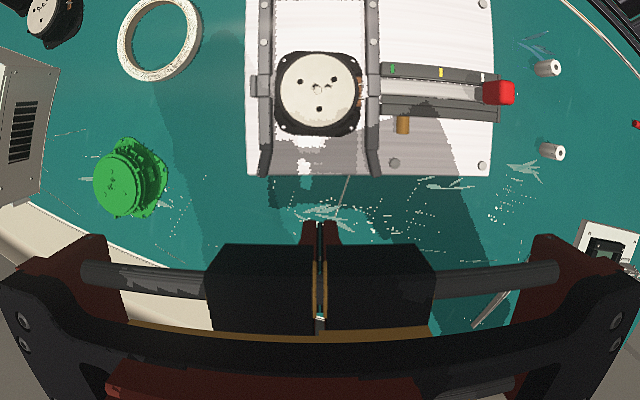

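The wrist view shows the shut fingertips at (320,225), in line with the speaker (disc centre (319,87)) and clear of the plate's near edge. Descending.

```bash
python3 -m jog '[{"fingers":0,"x":-0.1,"y":-0.4,"z":5,"rx":0.01,"ry":0,"rz":0},{"fingers":0,"x":-0.1,"y":-0.4,"z":9,"rx":0.01,"ry":0,"rz":0},{"fingers":0,"x":-0.1,"y":-0.4,"z":10.8,"rx":0.01,"ry":0,"rz":0},{"fingers":0,"x":-0.1,"y":-0.4,"z":10.8,"rx":0.01,"ry":0,"rz":0},{"fingers":0,"x":-0.1,"y":-0.4,"z":10.8,"rx":0.01,"ry":0,"rz":0}]'
python3 - <<'E'
from h import *
d=np.load("nest.npz");goto([(-.02,0,.018),(-.01,0,.018),(-.0,0,.018)],d["a"],d["M"],d["t"])
E
```

```text
clock: 3.15
position: [0.4702, 0.2117, 0.0223]
eef_rot: [-179.6, 0.1, -72.2]
contact_force: [0.5, -0.6, -0.7]
finger_gap: 0.007
(-0.02, 0, 0.018) world [0.5526 0.2378 0.018 ] shift [ 0.03 -8.64  0.49] rot [-0.007  0.001 -0.   ]
(-0.01, 0, 0.018) world [0.5621 0.2409 0.018 ] shift [ 0.03 -9.64  0.5 ] rot [-0.007  0.001 -0.   ]
(-0.0, 0, 0.018) world [0.5716 0.2439 0.018 ] shift [  0.03 -10.64   0.51] rot [-0.007  0.001 -0.   ]
```

```bash
python3 -m jog '[{"fingers":0,"x":0,"y":-1,"z":0.4,"rx":-0.007,"ry":0,"rz":0},{"fingers":0,"x":0,"y":-2,"z":0.4,"rx":-0.007,"ry":0,"rz":0},{"fingers":0,"x":0,"y":-2.7,"z":0.4,"rx":-0.007,"ry":0,"rz":0},{"fingers":0,"x":0,"y":-3.4,"z":0.4,"rx":-0.007,"ry":0,"rz":0},{"fingers":0,"x":0,"y":-4.1,"z":0.4,"rx":-0.007,"ry":0,"rz":0},{"fingers":0,"x":0,"y":-4.8,"z":0.4,"rx":-0.007,"ry":0,"rz":0},{"fingers":0,"x":0,"y":-5.5,"z":0.4,"rx":-0.007,"ry":0,"rz":0},{"fingers":0,"x":0,"y":-6.2,"z":0.4,"rx":-0.007,"ry":0,"rz":0},{"fingers":0,"x":0,"y":-6.9,"z":0.4,"rx":-0.007,"ry":0,"rz":0},{"fingers":0,"x":0,"y":-7.5,"z":0.4,"rx":-0.007,"ry":0,"rz":0},{"fingers":0,"x":0,"y":-8,"z":0.4,"rx":-0.007,"ry":0,"rz":0}]'
python3 - <<'E'
from h import *
d=np.load("nest.npz");goto([(-.02,0,.018),(-.01,0,.018),(-.0,0,.018)],d["a"],d["M"],d["t"])
cv2.imwrite("pics/w2.png",robot.read_camera("wrist")[:,:,::-1])
E
```

```text
clock: 4.53
position: [0.5467, 0.2363, 0.0188]
eef_rot: [-180.0, 0.1, -72.2]
contact_force: [-1.1, 0.0, -0.6]
finger_gap: 0.008
(-0.02, 0, 0.018) world [0.5526 0.2378 0.018 ] shift [ 0.03 -0.6   0.08] rot [-0.     0.001 -0.   ]
(-0.01, 0, 0.018) world [0.5621 0.2409 0.018 ] shift [ 0.03 -1.6   0.08] rot [-0.     0.001 -0.   ]
(-0.0, 0, 0.018) world [0.5716 0.2439 0.018 ] shift [ 0.03 -2.6   0.08] rot [-0.     0.001 -0.   ]
```

View pics/w2.png

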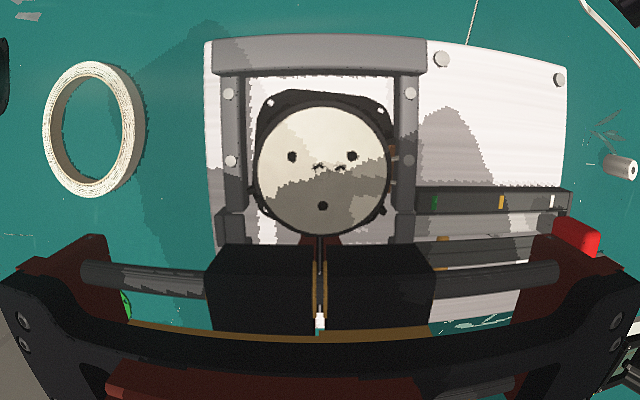

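The speaker is being pushed and is slightly turned; a gap to the stop bar remains at about rows 75–90. Continuing gently.

```bash
python3 -m jog '[{"fingers":0,"x":0,"y":-0.3,"z":0,"rx":0,"ry":0,"rz":0},{"fingers":0,"x":0,"y":-0.6,"z":0,"rx":0,"ry":0,"rz":0},{"fingers":0,"x":0,"y":-0.8,"z":0,"rx":0,"ry":0,"rz":0}]'; python3 -m jog '[{"fingers":0,"x":0,"y":-0.2,"z":0,"rx":0,"ry":0,"rz":0},{"fingers":0,"x":0,"y":-0.4,"z":0,"rx":0,"ry":0,"rz":0}]'
python3 - <<'E'
from h import *
d=np.load("nest.npz");goto([(-.013,0,.018)],d["a"],d["M"],d["t"])
E
```

```text
clock: 4.95
position: [0.5551, 0.239, 0.0189]
eef_rot: [-179.9, 0.1, -72.2]
contact_force: [-1.6, -0.6, -0.1]
finger_gap: 0.004
clock: 5.2
position: [0.559, 0.2403, 0.0189]
eef_rot: [-179.9, 0.1, -72.2]
contact_force: [-0.5, -0.3, -0.3]
finger_gap: 0.008
(-0.013, 0, 0.018) world [0.5592 0.24   0.018 ] shift [ 0.03 -0.01  0.09] rot [-0.001  0.002 -0.   ]
```

```bash
python3 -m jog '[{"fingers":0,"x":0,"y":-0.1,"z":0,"rx":0,"ry":0,"rz":0},{"fingers":0,"x":0,"y":-0.2,"z":0,"rx":0,"ry":0,"rz":0}]';python3 -m jog '[{"fingers":0,"x":0,"y":-0.1,"z":0,"rx":0,"ry":0,"rz":0},{"fingers":0,"x":0,"y":-0.2,"z":0,"rx":0,"ry":0,"rz":0}]'
python3 - <<'E'
from h import *
cv2.imwrite("pics/w3.png",robot.read_camera("wrist")[20:300,180:460,::-1])
E
```

```text
clock: 5.45
position: [0.5599, 0.2405, 0.0188]
eef_rot: [179.9, 0.1, -72.2]
contact_force: [-6.0, -2.5, 3.9]
finger_gap: 0.006
clock: 5.7
position: [0.56, 0.2405, 0.0187]
eef_rot: [179.7, 0.0, -72.2]
contact_force: [-8.3, -3.1, 7.6]
finger_gap: 0.003
```

View pics/w3.png

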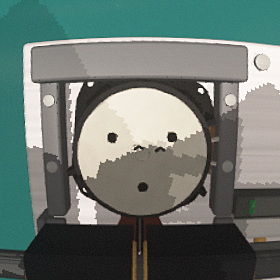

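Contact at the stop (force rising with no travel). I'll press once more a little harder, then retreat and check from the top view.

```bash
python3 -m jog '[{"fingers":0,"x":0,"y":-0.3,"z":0,"rx":0,"ry":0,"rz":0},{"fingers":0,"x":0,"y":-0.6,"z":0,"rx":0,"ry":0,"rz":0},{"fingers":0,"x":0,"y":-0.6,"z":0,"rx":0,"ry":0,"rz":0}]';python3 -m jog '[{"fingers":0,"x":0,"y":2,"z":0,"rx":0,"ry":0,"rz":0},{"fingers":0,"x":0,"y":4,"z":0,"rx":0,"ry":0,"rz":0},{"fingers":0,"x":0,"y":6,"z":-3,"rx":0,"ry":0,"rz":0},{"fingers":0,"x":0,"y":7,"z":-9,"rx":0,"ry":0,"rz":0},{"fingers":0,"x":0,"y":7,"z":-10,"rx":0,"ry":0,"rz":0},{"fingers":0,"x":0,"y":7,"z":-10,"rx":0,"ry":0,"rz":0}]'
python3 - <<'E'
from h import *
d=np.load("nest.npz");goto([(-.02,-.19,.12),(-.0185,-.19,.048)],d["a"],d["M"],d["t"])
o=robot.get_obs();im=robot.read_camera("wrist")[:,:,::-1].copy();o2=robot.get_obs();print(o2["position"],o2["eef_rot"])
cv2.imwrite("pics/w4.png",im);np.savez("w4.npz",p=o["position"],r=o["eef_rot"])
cv2.imwrite("pics/w4c.png",cv2.resize(im[0:200,180:500],None,fx=2.5,fy=2.5))
E
```

```text
clock: 6.12
position: [0.5603, 0.2405, 0.0183]
eef_rot: [179.1, -0.1, -72.1]
contact_force: [-17.0, -5.1, 14.6]
finger_gap: 0.006
clock: 6.88
position: [0.4963, 0.22, 0.1201]
eef_rot: [179.3, -0.1, -72.2]
contact_force: [0.6, -0.3, 0.4]
finger_gap: 0.005
(-0.02, -0.19, 0.12) world [0.6107 0.0569 0.12  ] shift [19.03 -5.9  -0.03] rot [ 0.013 -0.002  0.   ]
(-0.0185, -0.19, 0.048) world [0.6122 0.0574 0.048 ] shift [19.02 -6.14  7.16] rot [ 0.013 -0.002  0.   ]
[0.49548845 0.2195252  0.11893045] [ 1.79107984e+02 -1.09840103e-01 -7.21520869e+01]
```

View pics/w4c.png

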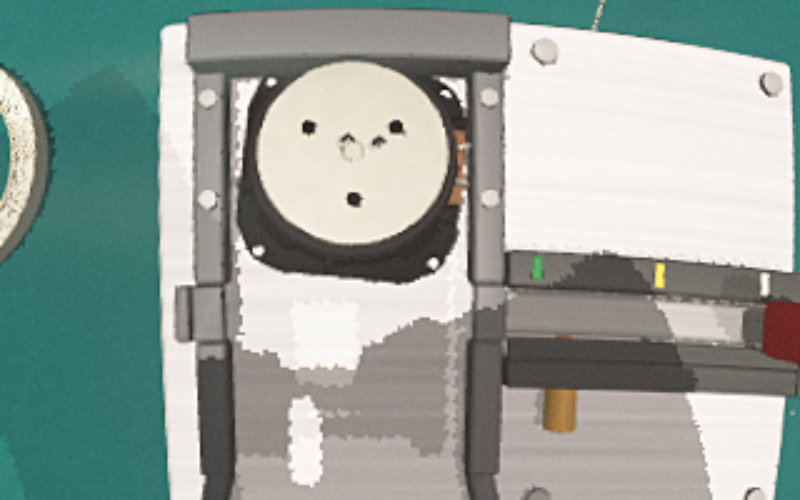

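Run:
```python
from h import *
d=np.load("nest.npz");w=np.load("w4.npz");P=(w["p"],w["r"]);M,t=d["M"],d["t"]
f=lambda u,v,z:((M.T@(ray("wrist",(180+u/2.5,v/2.5),z,P)[:2]-t))*1000).round(1)
print("disc",f(353,153,.053),"stop bar near top edge",f(340,74,.038),"stop far top",f(340,12,.038),"flange back L,R",f(250,262,.011),f(452,266,.011),f(350,281,.011),"housing -x edge top",f(600,383,.025), "railL,R",f(229,200,.024),f(470,200,.024))
im=cv2.cvtColor(robot.read_camera("top"),cv2.COLOR_RGB2BGR);cv2.imwrite("pics/top1.png",im)
hsv=cv2.cvtColor(im,cv2.COLOR_BGR2HSV)
m=(hsv[...,1]<70)&(hsv[...,2]>110)&(hsv[...,2]<250);m[:,:300]=0;m[:,345:]=0;m[:185]=0;m[240:]=0
cv2.imwrite("pics/top1c.png",cv2.resize(im[150:290,260:430],None,fx=4,fy=4,interpolation=cv2.INTER_CUBIC))
```

```text
disc [28.  -0.9] stop bar near top edge [56.7  3. ] stop far top [78.2  3.1] flange back L,R [-2.9 34.5] [ -4.3 -35.5] [-9.9 -0.1] housing -x edge top [-42.7 -86.3] railL,R [17.8 39.7] [ 17.8 -39.6]
```

View pics/top1c.png

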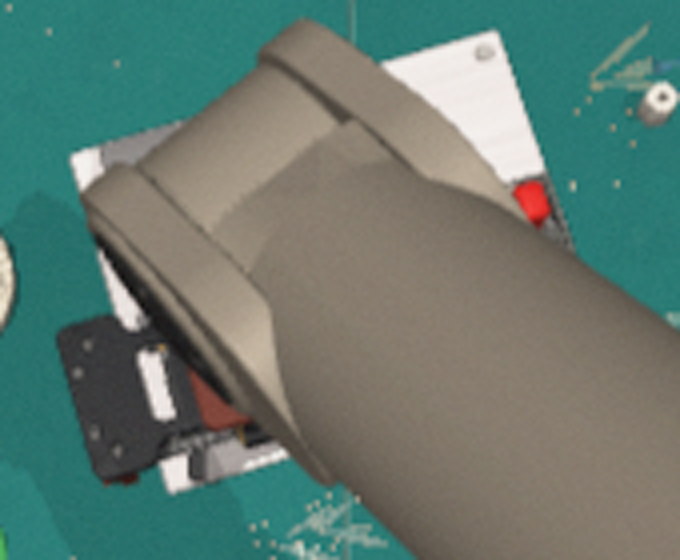

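The top view is blocked by the arm. The wrist view shows the flange against the stop: disc at x≈28 mm with the bar edges reading about 4 mm short as well, so it is home, and it did not move between 8 and 17 N. On to the lever.

```bash
python3 -m jog '[{"fingers":0,"x":6,"y":-2,"z":-1,"rx":0.013,"ry":0,"rz":0},{"fingers":0,"x":12,"y":-4,"z":-1,"rx":0.013,"ry":0,"rz":0},{"fingers":0,"x":17,"y":-6.1,"z":-1,"rx":0.013,"ry":0,"rz":0},{"fingers":0,"x":19.2,"y":-6.1,"z":-1,"rx":0.013,"ry":0,"rz":0},{"fingers":0,"x":19.2,"y":-6.1,"z":0,"rx":0.013,"ry":0,"rz":0},{"fingers":0,"x":19.2,"y":-6.1,"z":4,"rx":0.013,"ry":0,"rz":0},{"fingers":0,"x":19.2,"y":-6.1,"z":7,"rx":0.013,"ry":0,"rz":0},{"fingers":0,"x":19.2,"y":-6.1,"z":7.2,"rx":0.013,"ry":0,"rz":0},{"fingers":0,"x":19.2,"y":-6.1,"z":7.2,"rx":0.013,"ry":0,"rz":0}]'
python3 - <<'E'
from h import *
d=np.load("nest.npz");goto([(-.0185,-.19,.046),(-.0185,-.1,.046),(-.0185,-.0815,.046)],d["a"],d["M"],d["t"])
cv2.imwrite("pics/w5.png",robot.read_camera("wrist")[:,:,::-1])
E
```

```text
clock: 8.1
position: [0.6105, 0.0562, 0.0456]
eef_rot: [179.7, -0.1, -72.1]
contact_force: [1.2, -0.6, 0.9]
finger_gap: 0.01
(-0.0185, -0.19, 0.046) world [0.6122 0.0574 0.046 ] shift [-0.07 -0.2  -0.04] rot [ 0.004 -0.001  0.002]
(-0.0185, -0.1, 0.046) world [0.5846 0.1431 0.046 ] shift [-9.07 -0.22 -0.05] rot [ 0.004 -0.001  0.002]
(-0.0185, -0.0815, 0.046) world [0.579  0.1607 0.046 ] shift [-10.92  -0.22  -0.06] rot [ 0.004 -0.001  0.002]
```

View pics/w5.png

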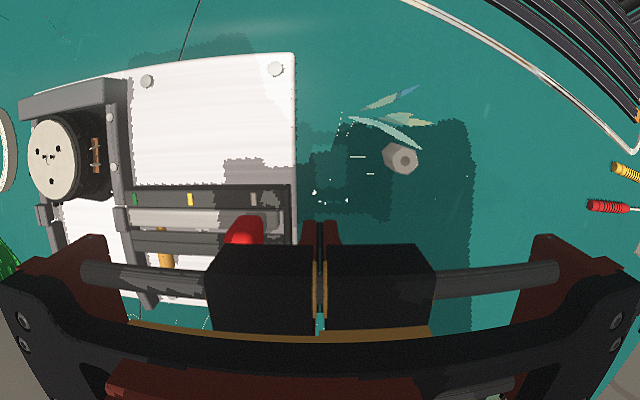

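Red knob at (243,230), just left of the fingertips (320,230), in line. Pushing along -x of the tool.

```bash
python3 -m jog '[{"fingers":0,"x":-1,"y":-0.2,"z":0,"rx":0,"ry":0,"rz":0},{"fingers":0,"x":-2,"y":-0.2,"z":0,"rx":0,"ry":0,"rz":0},{"fingers":0,"x":-2.8,"y":-0.2,"z":0,"rx":0,"ry":0,"rz":0},{"fingers":0,"x":-3.6,"y":-0.2,"z":0,"rx":0,"ry":0,"rz":0},{"fingers":0,"x":-4.4,"y":-0.2,"z":0,"rx":0,"ry":0,"rz":0},{"fingers":0,"x":-5.2,"y":-0.2,"z":0,"rx":0,"ry":0,"rz":0},{"fingers":0,"x":-6,"y":-0.2,"z":0,"rx":0,"ry":0,"rz":0},{"fingers":0,"x":-6.8,"y":-0.2,"z":0,"rx":0,"ry":0,"rz":0},{"fingers":0,"x":-7.6,"y":-0.2,"z":0,"rx":0,"ry":0,"rz":0},{"fingers":0,"x":-8.4,"y":-0.2,"z":0,"rx":0,"ry":0,"rz":0}]'
python3 - <<'E'
from h import *
d=np.load("nest.npz");goto([(-.0185,-.0815,.046)],d["a"],d["M"],d["t"])
E
```

```text
clock: 9.4
position: [0.5872, 0.1367, 0.0463]
eef_rot: [179.8, -0.1, -72.1]
contact_force: [1.8, -3.6, 2.8]
finger_gap: 0.007
(-0.0185, -0.0815, 0.046) world [0.579  0.1607 0.046 ] shift [-2.54  0.05  0.02] rot [ 0.003 -0.002  0.001]
```

```bash
python3 -m jog '[{"fingers":0,"x":-0.7,"y":0,"z":0,"rx":0,"ry":0,"rz":0},{"fingers":0,"x":-1.4,"y":0,"z":0,"rx":0,"ry":0,"rz":0},{"fingers":0,"x":-2,"y":0,"z":0,"rx":0,"ry":0,"rz":0},{"fingers":0,"x":-2.5,"y":0,"z":0,"rx":0,"ry":0,"rz":0},{"fingers":0,"x":-2.8,"y":0,"z":0,"rx":0,"ry":0,"rz":0},{"fingers":0,"x":-2.8,"y":0,"z":0,"rx":0,"ry":0,"rz":0}]'
python3 - <<'E'
from h import *
d=np.load("nest.npz");goto([(-.0185,-.0815,.046)],d["a"],d["M"],d["t"])
E
```

```text
clock: 10.15
position: [0.5785, 0.1635, 0.0462]
eef_rot: [179.8, -0.1, -72.1]
contact_force: [2.2, -3.2, 3.2]
finger_gap: 0.004
(-0.0185, -0.0815, 0.046) world [0.579  0.1607 0.046 ] shift [0.28 0.04 0.02] rot [ 0.003 -0.002  0.001]
```

```bash
python3 -m jog '[{"fingers":0,"x":-0.2,"y":0,"z":0,"rx":0,"ry":0,"rz":0},{"fingers":0,"x":-0.4,"y":0,"z":0,"rx":0,"ry":0,"rz":0},{"fingers":0,"x":-0.4,"y":0,"z":0,"rx":0,"ry":0,"rz":0}]';python3 -m jog '[{"fingers":0,"x":-0.2,"y":0,"z":0,"rx":0,"ry":0,"rz":0},{"fingers":0,"x":-0.4,"y":0,"z":0,"rx":0,"ry":0,"rz":0},{"fingers":0,"x":-0.4,"y":0,"z":0,"rx":0,"ry":0,"rz":0}]'
python3 - <<'E'
from h import *
d=np.load("nest.npz");goto([(-.0185,-.0815,.046)],d["a"],d["M"],d["t"])
E
```

```text
clock: 10.52
position: [0.5779, 0.1651, 0.0463]
eef_rot: [179.8, -0.3, -72.2]
contact_force: [3.1, -8.2, 3.8]
finger_gap: -0.0
clock: 10.9
position: [0.5778, 0.1651, 0.0463]
eef_rot: [179.8, -0.5, -72.3]
contact_force: [3.9, -11.8, 4.2]
finger_gap: 0.008
(-0.0185, -0.0815, 0.046) world [0.579  0.1607 0.046 ] shift [0.46 0.03 0.03] rot [ 0.004 -0.009 -0.002]
```

Force climbs with no travel: hard end. Retreating and checking.

```bash
python3 -m jog '[{"fingers":0,"x":1.5,"y":0,"z":0,"rx":0,"ry":0,"rz":0},{"fingers":0,"x":4,"y":0,"z":0,"rx":0,"ry":0,"rz":0},{"fingers":0,"x":6,"y":1,"z":-4,"rx":0,"ry":0,"rz":0},{"fingers":0,"x":6,"y":4,"z":-10,"rx":0,"ry":0,"rz":0},{"fingers":0,"x":6,"y":8,"z":-12,"rx":0,"ry":0,"rz":0},{"fingers":0,"x":6,"y":8,"z":-12,"rx":0,"ry":0,"rz":0},{"fingers":0,"x":6,"y":8,"z":-12,"rx":0,"ry":0,"rz":0},{"fingers":0,"x":6,"y":8,"z":-12,"rx":0,"ry":0,"rz":0}]'
python3 - <<'E'
from h import *
d=np.load("nest.npz");M,t=d["M"],d["t"]
o=robot.get_obs();im=robot.read_camera("wrist")[:,:,::-1].copy();cv2.imwrite("pics/w6.png",im)
P=(o["position"],o["eef_rot"]);b,g,r=[im[...,i].astype(int) for i in range(3)]
m=(r>110)&(g<60)&(b<60);m[235:]=0
for a in cen(m)[:2]:print("red",a,M.T@(ray("wrist",a[1],.068,P)[:2]-t)*1000)
np.savez("w6.npz",p=P[0],r=P[1])
E
```

```text
clock: 11.9
position: [0.52, 0.0856, 0.1661]
eef_rot: [179.7, -0.5, -72.3]
contact_force: [-0.4, 0.5, -0.4]
finger_gap: 0.0
red (np.int32(54), array([565.4, 122.1]), array([557, 117,  18,  11], dtype=int32)) [ -19.75764529 -397.36601152]
red (np.int32(32), array([585.3, 127.2]), array([579, 123,  13,   9], dtype=int32)) [ -21.58308412 -433.66192191]
```

View pics/w6.png

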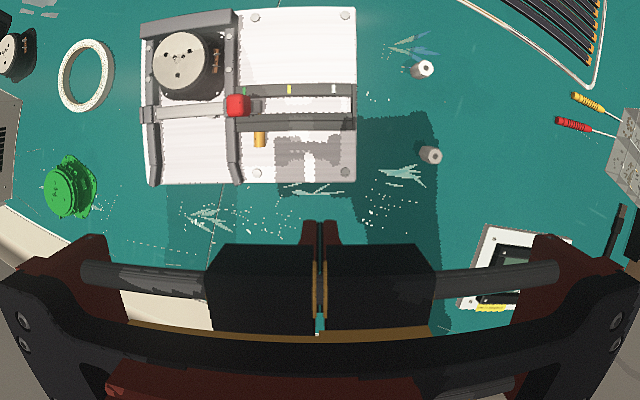

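Run:
```python
from h import *
d=np.load("nest.npz");M,t=d["M"],d["t"];w=np.load("w6.npz");P=(w["p"],w["r"])
for n,u,z in(("knob",(235.5,104),.07),("disc",(179.5,60.5),.053),("TR",(355,6),.008),("BR",(356,183),.008),("stopfar",(190,10),.038)):print(n,M.T@(ray("wrist",u,z,P)[:2]-t)*1000)
robot.close_job()
```

```text
knob [-18.81029315 -65.17671265]
disc [27.77403006 -5.26286287]
TR [  88.62367387 -173.37443342]
BR [-101.26733459 -174.79319221]
stopfar [83.6188374  -7.80985077]
the job is handed in; nothing more can be done
```

I handed the job in at about 12 s of the 48 s allowed. The loudspeaker appears to be home and the bolt shot behind it. No verdict was reported.

**What I did:**
- **Loudspeaker:** I slid it to the stop with the shut fingertips. Between about 8 and 17 N of push it did not move any further.
- **Lever:** I then pushed the red lever past both detents to its hard end. The force rose to about 12 N with no more travel. After that I pulled the arm clear.

**What the last checks showed:**
- **Lever:** The knob reads y = -65 mm in the last wrist picture, which is a travel of about 0.085 m. It should settle near 0.086 m and must stay above 0.084 m, so the picture alone can't settle it. The bolt is visibly across behind the loudspeaker, and the knob was at its hard end before I let go.
- **Loudspeaker, along the push:** The last wrist picture puts it at x ≈ 28 mm, where home is 30 mm and the limit is 26 to 35 mm.
- **Loudspeaker, sideways:** That picture reads y ≈ -5 mm. The picture taken just after the push read -1 mm, and the rails leave only about 2 mm of play. I put the difference down to measuring error but did not resolve it.
- **Small parts:** Both spacers still stand, and the tape looks undisturbed.
- **Not checked:** The top camera view at home was blocked by the arm, so it gave no second check. The loudspeaker looked slightly turned during the push.

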